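Lock the bench balance for transport

ROBOT

A 7-joint arm with a two-finger parallel gripper is mounted at the origin on the work surface. World frame = base frame: x ahead of the robot, y to its left, z up, the work surface at z = 0. Lengths are in m, angles in rad, forces in N, time in s.
With the tool pointing down it reaches from about 0.425 to 0.8 m from the base axis. Payload 8.3 kg.
Tool frame: the origin (TCP) lies between the finger pads; the fingertips stand 14 mm ahead of it and the grasp point (between the pads) lies 5 mm behind it; z points along the fingers, y is the line along which they close (so a half turn about z gives the same grasp; the last joint's range is limited). The gripper opens to 85 mm and grips with 20 to 120 N. Pads are 22 mm wide; open, the fingers measure 114 mm over their backs; the gripper's body (76 mm by 85 mm) begins 54 mm behind the grasp point. The pads swing forward as they close: fully open they stand 13 mm farther back than shut.
Start: joints at [1.104, 0.383, 0.016, 1.37, -0.006, 1.388, -0.046], TCP at [0.246, -0.575, 0.245] pointing down, gripper open.
Joint ranges: [-2.95, 2.95], [-0.25, 2.06], [-1.52, 1.56], [0.18, 2.33], [-1.44, 4.58], [0.02, 2.06], [-3.01, 3.01]. Speed limits (rad/s): [2.39, 2.39, 3.01, 3.01, 3.14, 3.14, 3.14].

INTERFACE

Orientations are given as a unit quaternion [w, x, y, z].
In Python, from station import bot, viewer gives the robot as it stands.
- The arm moves only by the shell command python3 -m jog 'ROWS' [OPENING] [FORCE]. ROWS is JSON, a list of rows, each a list of 6 numbers: the shift along the tool's x, y, z in units of 30 mm (1.0 is 30 mm), then the turn, a rotation vector about the tool's x, y, z in units of 6 degrees (1.0 is 6 degrees). In form: [[dx, dy, dz, wx, wy, wz], ...]. A call has 1 to 8 rows; each row shifts and turns the commanded pose from where the row before left it, along the tool's axes as they then stand; what a row does not reach is not made up. A row lasts 1/12 s, in which the tool goes at most 41.7 mm and 7.16 degrees, less where a joint would pass 70% of its speed; a pose out of reach is approached as far as the arm can. A call is refused whole if a number of a shift passes 1 or a number of a turn 1, either way. A call with a gripper value outside its range is refused whole. OPENING is the opening in per cent of the stroke, from 0 (shut) to 100 (fully open), set as the call begins (- or left out, the last holds). The fingers move at their own pace and stop on an object; FORCE is the grip in N (left out, the last holds). Time passes only in rows, so rows that do not move let the fingers close. It gives the time, the measured TCP pose, the force, the opening and the grip force at its end, in the units of the state.
- bot.state(): the state, without advancing time (a new reading comes with each control period).
- viewer.camera(name): name is "side" or "top" or "wrist"; returns (picture, depth): 400x640x3 uint8, blue, green, red; 400x640 float32, m along the optical axis (not along the pixel's ray), 0 where there is no reading.
- viewer.camera_model(name): a dict with "camera_matrix" (3x3 intrinsics, pixels), "xyz" and "orientation" of the camera in the world. Camera axes: x right, y down, z forward; pixel columns grow to the right and rows downward; lengths in m; the calibration is good to about 2 mm. A picture is of the moment at which its call begins: read the wrist's pose just before it. camera_model takes no time and is no camera call; for the wrist camera it gives the pose at the moment of the call.
- bot.sign_off(): hands the job in; it is judged then, once.
The state is a dict: "clock": time; "joints": joint angles; "qvel": joint speeds; "tau": joint torques, N m; "tcp_pos": TCP position; "eef_rot": TCP orientation; "wrist_force": force on the tool from outside, world axes, zero at the start; "torque": the same for the moment, N m; "finger_gap": finger opening in m; "finger_force": force on a finger pad.
Only numpy, scipy, OpenCV 4.12 (cv2) and the standard library are available. Lean on these libraries where they do the work, as an engineer would, in place of code of your own. Each camera call takes 0.05 s, during which the arm holds its last target. There are 200 camera calls.

TASK

Lock the bench balance for transport: take the orange-handled hex key from the blue stand, feel for the hex socket sunk in the round well on top of the balance, and turn it clockwise (seen from above), a bit more than half a turn, until it comes up against its stop. Press only lightly with the key, keep off the weighing pan and leave everything else where it is. Finish with the key standing fully home in the socket and the hand clear of it.

Things in the scene. Friction and masses are not known exactly. Their poses are not given: they have to be found in the camera images.
- balance: White bench balance, 310 x 210 x 75 mm (x, y, z), fixed. Origin at the centre of its underside; x points from its front edge (display) to its rear, y to its left, z up. Its top is flat. Lock socket: 18.1 mm across flats, 14 mm deep below the screw's face (floor 22 mm below the well's mouth), with a steep countersink 1.6 mm deep, 20.1 mm across flats at the face.
- lock_well (a point): Centre of the mouth of the round well, 50 mm across, in the balance's top (75 mm up), near its front left corner; axes as the balance's. 8 mm below the mouth is the flat face of a steel lock screw that fills the well, with a hex socket in it. The screw is set off-centre: the socket's axis lies 4.5 to 8.5 mm from the well's centre, in any direction; only feel or a close look tells.
- lock (a joint): Turn of the lock screw, rad, growing clockwise seen from above: starts between 0 and 0.4; hard stop (locked) at 3.5. At 0 two flats of the socket face the balance's +x and -x and a small red line on the screw's face points to the balance's rear (+x); both turn with the screw. Drag about 0.06 N m; stays where it is left.
- press (a joint): How far the spring-seated lock screw (face and socket) is pushed straight down, m: 0 at rest, 0.001 for about 8 N, and so on in proportion. More than 0.0025 (20 N) harms the balance.
- key_grip (a point): Centre of the orange grip of the key to use: 32 x 32 mm square, 30 mm tall, faces along the key's x and y, z up. Below it a straight steel hex shank, 17 mm across flats (last 1.5 mm tapered to 15 mm), two flats facing the key's +x and -x; tip 55 mm below this point, grip's underside 15 mm below it. Starts upright in either hole of the stand. About 150 g.
- key_tip (a point): Centre of the end face of the orange key's shank, 55 mm below the middle of its grip; axes as the key's.
- stand: Blue key stand, a block 60 x 170 x 40 mm (x, y, z), fixed; origin at the centre of its underside. Two round holes, 22 mm wide and 25 mm deep, in its top, 50 mm either side of the centre along its y; each holds a key upright on the hole's floor, 15 mm above the bench.
- thin_key_grip (a point): Centre of the grey grip of the other key in the stand: same shape, but its shank is only 10 mm across flats and would slip round in the socket. Leave it in the stand.
- pan: Round steel weighing pan on the balance, 136 mm across, its centre 65 mm behind (+x) the balance's centre, its top 85 mm above the bench; origin 85 mm straight below the centre of its top. Must not be leaned on.
- tub_b: Clear plastic tub with a blue lid, 155 x 155 x 87 mm with a blue cap on top (105 mm in all); origin under its centre. Bystander.
- tub_c: A second such tub. Bystander.
- tumbler: Steel tumbler, 72 mm across the rim, 110 mm tall, origin under its centre. Bystander.
- weight: Brass knob weight, 38 mm across, 54 mm tall, origin under its centre. Bystander.

How it is judged:
By the outcome, as a careful person would: the job done as asked, in the order asked, and still so for the second after the job is handed in, with the robot touching nothing.
It also fails if it takes over 72 s, if anything falls off the work surface, if the arm or the gripper's body presses on something with over 40 N, if the wrist force passes 120 N, or if a joint passes its speed limit or range.

## Working session

There is one attempt and no reset: what is moved stays moved. The work goes in short steps, Python scripts to look and compute and a shell command to move; the robot and the scene stay as the last step left them, time stands still between calls to the robot, and variables do not carry over. Pictures are saved under pics/ and viewed, at most 10 in all, crops included, and the job is handed in when it is done.

```bash
ls; mkdir -p pics
cat > h.py <<'E'
import numpy as np,cv2
from station import bot,viewer
from scipy.spatial.transform import Rotation as R
def rot(q): return R.from_quat([q[1],q[2],q[3],q[0]])
def px(m,d,u,v,z=None):
    "pixel -> world; with z: intersect with plane z"
    K=np.array(m["camera_matrix"]);r=np.linalg.inv(K)@[u,v,1];M=rot(m["orientation"]).as_matrix();o=np.array(m["xyz"])
    w=M@r
    return o+w*((z-o[2])/w[2] if z is not None else d[int(v),int(u)])
def proj(m,p):
    K=np.array(m["camera_matrix"]);c=rot(m["orientation"]).as_matrix().T@(np.array(p)-m["xyz"]);c=K@c;return c[:2]/c[2]
def shot(n,f):
    m=viewer.camera_model(n);p,d=viewer.camera(n);cv2.imwrite(f"pics/{f}.png",p);np.save(f"pics/{f}.npy",d);
    import pickle;pickle.dump(m,open(f"pics/{f}.pkl","wb"));return p,d,m
def load(f):
    import pickle;return cv2.imread(f"pics/{f}.png"),np.load(f"pics/{f}.npy"),pickle.load(open(f"pics/{f}.pkl","rb"))
def tool(dp,q):
    "world shift -> tool units"
    return rot(q).inv().apply(dp)/0.03
E
python3 - <<'E'
from h import *
s=bot.state();print(s)
for n in("top","side"):
    p,d,m=shot(n,n);print(m)
E
```

```text
pics
{'clock': 0.0, 'joints': array([ 1.10408739,  0.38427017,  0.01637093,  1.37117125, -0.00628438,
        1.38818914, -0.046489  ]), 'qvel': array([ 0.00024742,  0.00039459, -0.00100592,  0.00048189,  0.00029422,
        0.00037249,  0.00037272]), 'tau': array([ 3.18429347e-04, -6.27597141e+01,  8.44527986e-01, -3.71814537e+01,
        1.66604470e-02,  1.42930457e-02,  5.30356056e-05]), 'tcp_pos': array([ 0.24541905, -0.57427871,  0.24425113]), 'eef_rot': array([-9.68393445e-04,  9.79677903e-01,  2.00574717e-01, -2.24675826e-04]), 'wrist_force': array([ 0.08264873,  0.03783618, -0.32545799]), 'torque': array([-0.02007349,  0.01452381,  0.01560046]), 'finger_force': 0.0, 'finger_gap': 0.08519313400395834}
{'camera_matrix': array([[439.82927017,   0.        , 319.35460131],
       [  0.        , 439.82927017, 200.56547408],
       [  0.        ,   0.        ,   1.        ]]), 'xyz': array([ 0.50195716, -0.04291771,  1.40299108]), 'orientation': array([ 0.0217047 , -0.70061097,  0.71286729, -0.02221268])}
{'camera_matrix': array([[414.25315729,   0.        , 325.36498085],
       [  0.        , 414.25315729, 196.66677486],
       [  0.        ,   0.        ,   1.        ]]), 'xyz': array([-0.04386501,  0.6605578 ,  0.79000608]), 'orientation': array([ 0.1543037 , -0.3322261 ,  0.83120984, -0.41821812])}
```

View pics/top.png

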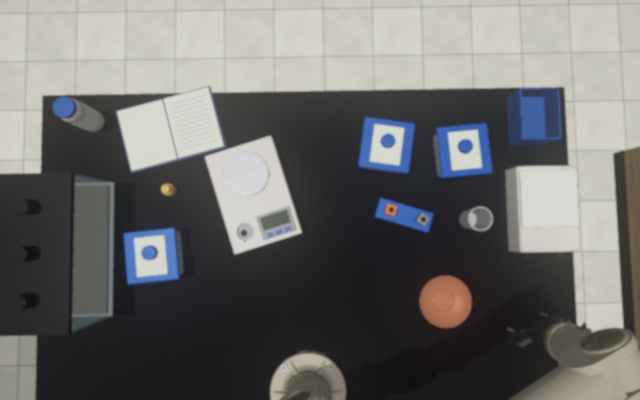

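The top view shows the balance at about (252,195), with the well near (244,232). The stand is at (404,214), the orange key at (391,210) and the grey key at (424,219). I'll enlarge this next.

Run:
```python
from h import *
p,d,m=load("top")
a=cv2.resize(p[130:260,195:310],None,fx=4.5,fy=4.5,interpolation=cv2.INTER_CUBIC)
a=a[:585,:450] if 0 else a
b=cv2.resize(p[190:240,370:440],None,fx=4,fy=4,interpolation=cv2.INTER_CUBIC)
c=np.zeros((max(a.shape[0],b.shape[0]),a.shape[1]+b.shape[1],3),np.uint8);c[:a.shape[0],:a.shape[1]]=a;c[:b.shape[0],a.shape[1]:]=b
cv2.imwrite("pics/c1.png",c);print(a.shape,c.shape)
for u,v in((391,210),(424,219),(244,232),(247,173)):print(u,v,d[v,u],px(m,d,u,v))
```

```text
(585, 518, 3) (585, 798, 3)
391 210 1.3169214 [ 0.55178762 -0.25856924  0.08689488]
424 219 1.3150896 [ 0.52315269 -0.35645885  0.0870726 ]
244 232 1.3476537 [0.49349482 0.18791035 0.05191587]
247 173 1.3262193 [0.67100563 0.17211645 0.084451  ]
```

View pics/c1.png

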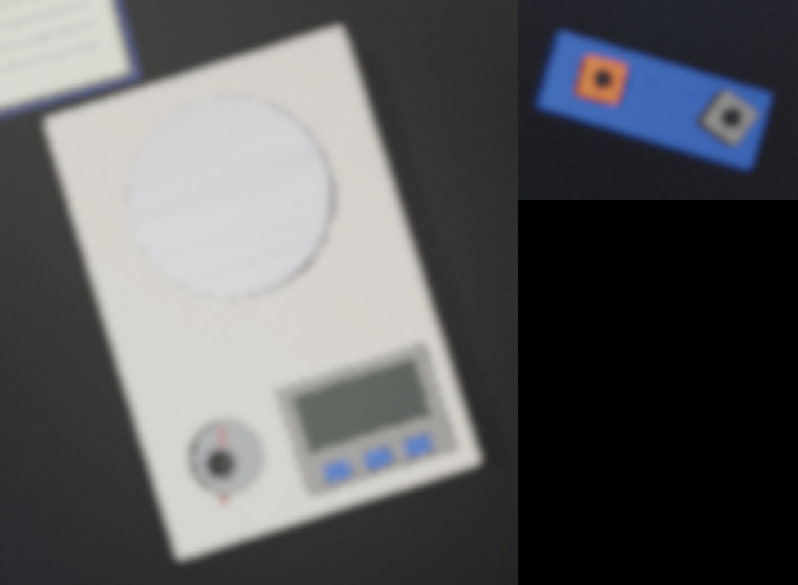

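The crop shows the balance corners at TL(43,120), TR(343,25), BR(482,462) and BL(177,560). The well is at (226,457), the dark socket at about (220,463), and the red line points roughly up to (222,435). The orange grip is centred at (603,79), with its lower edge running from (576,95) to (622,106).

Run:
```python
from h import *
p,d,m=load("top")
A=lambda x,y,z:px(m,d,x/4.5+195-.4,y/4.5+130-.4,z)[:2]
B=lambda x,y,z:px(m,d,(x-518)/4+370-.4,y/4+190-.4,z)[:2]
TL,TR,BR,BL=[A(*c,.075) for c in((43,120),(343,25),(482,462),(177,560))]
ang=lambda v:np.degrees(np.arctan2(v[1],v[0]))
print("bal",(TL+TR+BR+BL)/4,np.linalg.norm(TL-BL),np.linalg.norm(TR-TL),"yaw",ang(TL-BL+TR-BR))
well=A(226,457,.075);soc=A(220,463,.067);print("well",well,"soc",soc,"red",ang(A(222,435,.067)-soc))
g=[B(*c,.085) for c in((583,54),(630,61),(622,106),(576,95))];print("key",sum(g)/4,B(603,79,.085),[np.linalg.norm(g[i]-g[i-1]) for i in range(4)],"yaw",ang(g[0]-g[3]),ang(g[0]-g[1])-90,ang(g[1]-g[2]),ang(g[3]-g[2])-90)
# orange mask rect
hsv=cv2.cvtColor(p,cv2.COLOR_BGR2HSV);k=cv2.inRange(hsv,(5,110,110),(20,255,255));k[:, :375]=0;k[:,405:]=0;k[:195]=0;k[230:]=0
pts=np.column_stack(np.nonzero(k)[::-1]).astype(np.float32);print(cv2.minAreaRect(pts),len(pts))
s=[B(*c,.04) for c in((560,30),(772,93),(752,170),(538,107))];print("stand",sum(s)/4,"yaw",ang(s[0]-s[1])-90)
```

```text
bal [0.60771708 0.15715525] 0.31061487504933116 0.2126665300422953 yaw 16.74233882258552
well [0.49613367 0.18147333] soc [0.49213867 0.18689137] red -4.479058782903547
key [ 0.55383294 -0.25829589] [ 0.55381688 -0.25848352] [np.float64(0.03126182979170539), np.float64(0.03560002157101703), np.float64(0.03434355556474649), np.float64(0.03535206814224619)] yaw -11.189790253350937 -9.489130464392517 -11.6740367610615 -14.471872948463655
((390.0, 209.5), (9.0, 10.0), 90.0) 84
stand [ 0.53867615 -0.30598667] yaw -17.62128021672828
```

```bash
python3 -m jog '[[0.85,-0.355,0,0,0,0],[0.85,-0.355,0,0,0,0],[0.85,-0.355,0,0,0,0],[0.85,-0.355,0,0,0,0],[0.85,-0.355,0,0,0,0],[0.85,-0.355,0,0,0,0],[0.85,-0.355,0,0,0,0],[0.85,-0.355,0,0,0,0]]' 100 40
python3 -m jog '[[0.85,-0.355,0,0,0,0],[0.85,-0.355,0,0,0,0],[0.85,-0.355,0,0,0,0],[0.85,-0.355,0,0,0,0],[0.85,-0.355,0,0,0,0],[0.85,-0.355,0,0,0,0],[0.85,-0.355,0,0,0,0],[0.85,-0.355,0,0,0,0]]'
python3 -m jog '[[0,0,0,0,0,-1],[0,0,0,0,0,-1],[0,0,0,0,0,-1],[0,0,0,0,0,-1],[0,0,0,0,0,-1],[0,0,0,0,0,-1],[0,0,0,0,0,-1],[0,0,0,0,0,-1]]'
python3 -m jog '[[0,0,0,0,0,-1],[0,0,0,0,0,0],[0,0,0,0,0,0]]'
python3 - <<'E'
from h import *
s=bot.state();M=rot(s["eef_rot"]).as_matrix();print(s["joints"],s["tcp_pos"],M.round(3))
p,d,m=shot("wrist","w1");print(m["xyz"],rot(m["orientation"]).as_matrix().round(3))
print(proj(m,[.554,-.2585,.085]))
E
```

```text
clock: 0.77
tcp_pos: [0.4003, -0.4149, 0.2449]
eef_rot: [-0.0, 0.98, 0.201, -0.0]
wrist_force: [0.6, -0.6, -0.0]
finger_gap: 0.0855
finger_force: 0.0
clock: 1.43
tcp_pos: [0.5544, -0.2566, 0.2448]
eef_rot: [-0.0, 0.98, 0.2, -0.0]
wrist_force: [0.1, -0.6, 0.3]
finger_gap: 0.0854
finger_force: 0.0
clock: 2.1
tcp_pos: [0.5535, -0.2576, 0.2447]
eef_rot: [-0.001, 0.812, 0.584, -0.0]
wrist_force: [-0.1, 0.7, 0.3]
finger_gap: 0.085
finger_force: 0.0
clock: 2.35
tcp_pos: [0.5536, -0.2577, 0.2449]
eef_rot: [-0.0, 0.783, 0.622, -0.0]
wrist_force: [0.3, 0.3, -0.6]
finger_gap: 0.0855
finger_force: 0.0
[ 0.64147564  0.37663864 -0.3498677   1.39867155  0.12821133  1.38946007
  0.06315958] [ 0.55359583 -0.25771735  0.24486852] [[ 0.226  0.974 -0.001]
 [ 0.974 -0.226  0.001]
 [ 0.    -0.001 -1.   ]]
[ 0.56968299 -0.18931634  0.37393816] [[ 0.974 -0.217 -0.063]
 [-0.226 -0.936 -0.269]
 [-0.001  0.276 -0.961]]
[319.37291394 185.87338735]
```

View pics/w1.png

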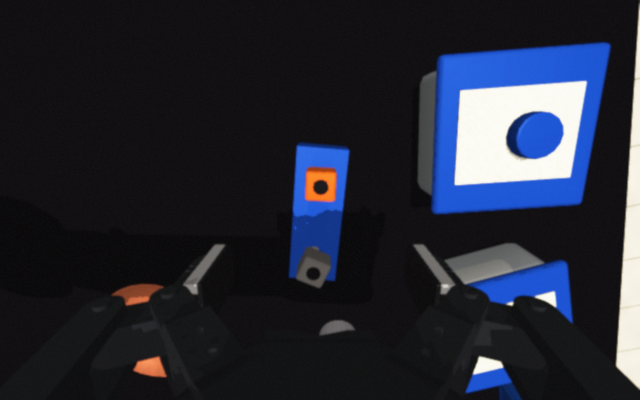

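The key's top centre is at (320.5,186), within about 1 px of where I predicted, and the grip is nearly square to the tool. Next I'll descend with the fingers partly closed to keep clear of the tub.

Run:
```python
from h import *
p,d,m=load("w1");s=bot.state()
hsv=cv2.cvtColor(p,cv2.COLOR_BGR2HSV);k=cv2.inRange(hsv,(3,150,190),(25,255,255));k[:150]=0;k[215:]=0
k=cv2.morphologyEx(k,cv2.MORPH_CLOSE,np.ones((19,19)))
n,l,st,c=cv2.connectedComponentsWithStats(k);i=1+st[1:,4].argmax();cn=cv2.findContours((l==i).astype('u1'),0,2)[0][0]
r=cv2.minAreaRect(cn);W=np.array([px(m,d,*q,z=.085)[:2] for q in cv2.boxPoints(r)]);print(st[i],r,W)
e=np.diff(np.vstack([W,W[:1]]),axis=0);print(np.linalg.norm(e,axis=1),np.degrees(np.arctan2(e[:,1],e[:,0])))
c=px(m,d,320.5,186.5,z=.085);print(c,px(m,d,320,186),W.mean(0))
print(tool(c-s["tcp_pos"],s["eef_rot"]))
```

```text
[306 171  30  30 860] ((320.5, 185.5), (29.0, 29.0), 90.0) [[ 0.54430276 -0.24034608]
 [ 0.57290583 -0.24697771]
 [ 0.5664438  -0.27692617]
 [ 0.53701478 -0.27010637]]
[0.02936178 0.03063769 0.03020889 0.03063967] [ -13.05340018 -102.17612968  166.9527434    76.2396853 ]
[ 0.55497918 -0.25940725  0.085     ] [ 0.55466609 -0.25845979  0.08631485] [ 0.55516679 -0.25858908]
[-0.04766055  0.05953629  5.33128182]
```

```bash
python3 -m jog '[[-0.03,0.05,0,0,0,0],[0,0,0.8,0,0,0],[0,0,0.8,0,0,0],[0,0,0.8,0,0,0],[0,0,0.8,0,0,0],[0,0,0.8,0,0,0],[0,0,0.8,0,0,0],[0,0,0.6,0,0,0]]' 60 40
python3 -m jog '[[0,0,0.4,0,0,0],[0,0,0.2,0,0,0],[0,0,0,0,0,0]]'
python3 -m jog '[[0,0,0,0,0,0],[0,0,0,0,0,0],[0,0,0,0,0,0],[0,0,0,0,0,0],[0,0,0,0,0,0],[0,0,0,0,0,0],[0,0,0,0,0,0],[0,0,0,0,0,0]]' 0 50
```

```text
clock: 3.07
tcp_pos: [0.5544, -0.2587, 0.0811]
eef_rot: [-0.001, 0.783, 0.623, -0.0]
wrist_force: [0.1, 0.0, 0.2]
finger_gap: 0.0512
finger_force: 0.0
clock: 3.32
tcp_pos: [0.5545, -0.2587, 0.0641]
eef_rot: [-0.001, 0.782, 0.623, -0.0]
wrist_force: [-0.2, -1.0, 0.2]
finger_gap: 0.0508
finger_force: 0.0
clock: 3.98
tcp_pos: [0.556, -0.2592, 0.0667]
eef_rot: [0.001, 0.782, 0.623, 0.001]
wrist_force: [-0.8, 0.6, 6.8]
finger_gap: 0.0312
finger_force: 51.4
```

```bash
python3 -m jog '[[0,0,-0.3,0,0,0],[0,0,-0.5,0,0,0],[0,0,-0.8,0,0,0],[0,0,-0.8,0,0,0],[0,0,-0.8,0,0,0],[0,0,-0.8,0,0,0],[0,0,-0.8,0,0,0],[0,0,-0.8,0,0,0]]'
python3 -m jog '[[0.3,-0.08,0,0,0,0],[0.5,-0.12,0,0,0,0],[0.7,-0.17,0,0,0,-1],[0.7,-0.1,0,0,0,-1],[0.7,-0.03,0,0,0,-1],[0.7,0.05,0,0,0,-1],[0.7,0.12,0,0,0,-1],[0.7,0.2,0,0,0,-1]]'
python3 - <<'E'
from h import *
s=bot.state();print(s["joints"],s["finger_gap"],s["wrist_force"]);print(tool(np.array([.546,.213,.235])-s["tcp_pos"],s["eef_rot"]),rot(s["eef_rot"]).as_matrix()[:,0])
E
```

```text
clock: 4.65
tcp_pos: [0.5546, -0.2587, 0.2348]
eef_rot: [-0.0, 0.782, 0.624, -0.0]
wrist_force: [0.4, -0.4, -1.5]
finger_gap: 0.0314
finger_force: 50.9
clock: 5.32
tcp_pos: [0.5505, -0.1037, 0.2318]
eef_rot: [-0.001, 0.548, 0.836, -0.0]
wrist_force: [0.2, -0.2, -1.9]
finger_gap: 0.0313
finger_force: 51.1
[ 0.55133933  0.29617691 -0.52303234  1.55228316  0.14986627  1.33632644
  0.42210188] 0.03131487051149267 [ 0.2447818  -0.20369846 -1.92626611]
[ 9.74097274  4.07098993 -0.09828718] [-0.39882478  0.91702542  0.00178347]
```

```bash
python3 -m jog '[[0.8,0.34,0,0,0,0],[0.8,0.34,0,0,0,0],[0.8,0.34,0,0,0,0],[0.8,0.34,0,0,0,0],[0.8,0.34,0,0,0,0],[0.8,0.34,0,0,0,0],[0.8,0.34,0,0,0,0],[0.8,0.34,0,0,0,0]]'
python3 -m jog '[[0.8,0.34,0,0,0,0],[0.8,0.34,0,0,0,0],[0.8,0.34,0,0,0,0],[0.8,0.34,0,0,0,0],[0,0,0,0,0,-1],[0,0,0,0,0,-1],[0,0,0,0,0,-1],[0,0,0,0,0,-1]]'
python3 -m jog '[[0,0,0,0,0,-1],[0,0,0,0,0,-1],[0,0,0,0,0,-1],[0,0,0,0,0,-1],[0,0,0,0,0,-1],[0,0,0,0,0,-1],[0,0,0,0,0,-1],[0,0,0,0,0,-1]]'
python3 -m jog '[[0,0,0,0,0,-1],[0,0,0,0,0,-1],[0,0,0,0,0,-1],[0,0,0,0,0,-0.4],[0,0,0,0,0,0],[0,0,0,0,0,0]]'
python3 - <<'E'
from h import *
s=bot.state();print(s["joints"],s["tcp_pos"],rot(s["eef_rot"]).as_matrix().round(4))
p,d,m=shot("wrist","w2");print(proj(m,[.496,.1815,.075]),proj(m,[.492,.187,.067]))
E
```

```text
clock: 5.98
tcp_pos: [0.5496, 0.1048, 0.2319]
eef_rot: [-0.001, 0.55, 0.835, -0.001]
wrist_force: [0.6, 0.0, -1.4]
finger_gap: 0.0314
finger_force: 51.0
clock: 6.65
tcp_pos: [0.5493, 0.208, 0.2318]
eef_rot: [-0.001, 0.362, 0.932, -0.001]
wrist_force: [0.2, -0.5, -1.0]
finger_gap: 0.0311
finger_force: 51.1
clock: 7.32
tcp_pos: [0.5495, 0.2076, 0.2319]
eef_rot: [-0.001, -0.048, 0.999, -0.0]
wrist_force: [-0.4, 0.1, -1.4]
finger_gap: 0.0311
finger_force: 51.1
clock: 7.82
tcp_pos: [0.55, 0.2074, 0.2323]
eef_rot: [-0.001, -0.221, 0.975, -0.0]
wrist_force: [0.2, -0.1, -1.1]
finger_gap: 0.0315
finger_force: 51.1
[ 0.27489524  0.46906978 -0.95786921  1.46426743  0.38334283  1.40808415
  1.32198947] [0.54998562 0.20735649 0.23232973] [[-9.024e-01 -4.308e-01 -1.900e-03]
 [-4.308e-01  9.024e-01 -5.000e-04]
 [ 1.900e-03  4.000e-04 -1.000e+00]]
[318.48503147 125.15713332] [325.26347694 123.57545576]
```

View pics/w2.png

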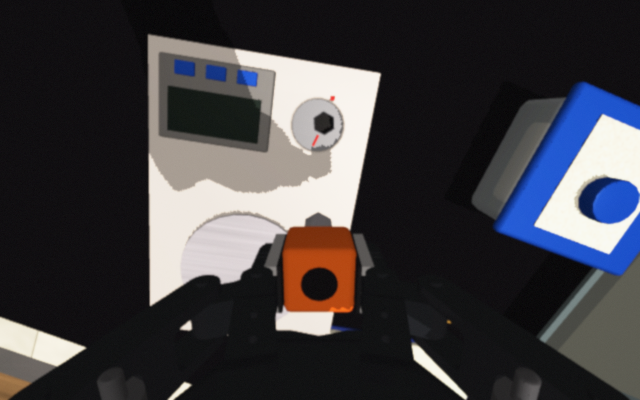

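The wrist view shows the hex socket at about (324,123), the red line's end at (313,144) and the red lock mark at (333,98). The key is held straight, and its tip shows at (318,220). I'll enlarge the well and the tip.

Run:
```python
from h import *
p,d,m=load("w2")
a=cv2.resize(p[90:160,280:360],None,fx=8,fy=8,interpolation=cv2.INTER_CUBIC)
b=cv2.resize(p[200:320,270:370],None,fx=1.5,fy=4,interpolation=cv2.INTER_CUBIC)
b=cv2.resize(p[205:235,295:340],None,fx=3.4,fy=3.4,interpolation=cv2.INTER_CUBIC)
c=np.zeros((560,800,3),np.uint8);c[:,:640]=a;c[:b.shape[0],640:640+b.shape[1]]=b
cv2.imwrite("pics/c2.png",c)
```

```text
(no output)
```

View pics/c2.png

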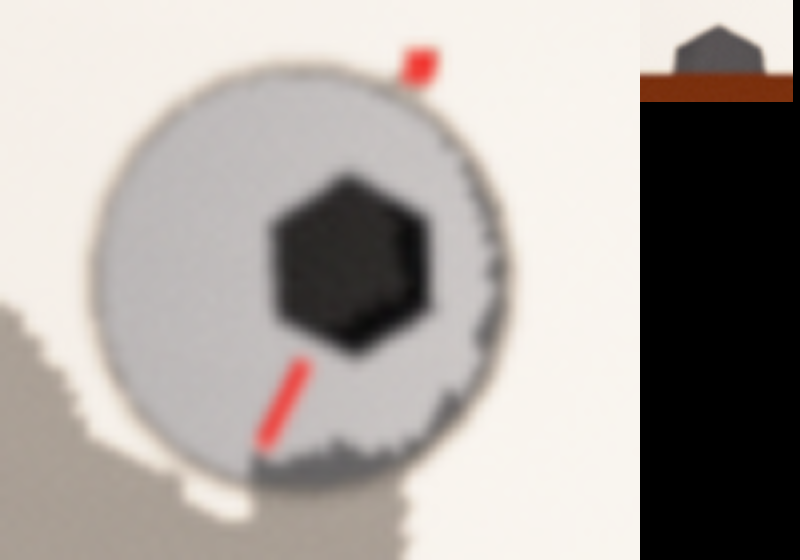

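In the crop, the socket's corners are at (349,172), (427,217), (428,308), (353,355), (277,315) and (270,225). The red line runs from (304,362) to (265,447). The key tip's corners are at (677,48), (717,26) and (761,48).

Run:
```python
from h import *
p,d,m=load("w2");s=bot.state()
A=lambda x,y,z:px(m,d,280+x/8-.45,90+y/8-.45,z)[:2]
B=lambda x,y,z:px(m,d,295+(x-640)/3.4-.35,205+y/3.4-.35,z)[:2]
ang=lambda v:np.degrees(np.arctan2(v[1],v[0]))
C=np.array([A(*q,.067) for q in((349,172),(427,217),(428,308),(353,355),(277,315),(270,225))])
sc=C.mean(0);V=C-sc;print("socket",sc,np.linalg.norm(V,axis=1)*1000,"corner yaw mod60",ang(V.T)%60)
print("red",ang(A(265,447,.067)-A(304,362,.067)),ang(A(265,447,.067)-sc))
w=np.array([A(*q,.075) for q in((92,270),(515,280),(305,62),(300,490))]);print("well",(w[0]+w[1])/2,(w[2]+w[3])/2,np.linalg.norm(w[0]-w[1]),np.linalg.norm(w[2]-w[3]),A(420,68,.075))
q=s["eef_rot"];T=s["tcp_pos"]
for z in(T[2]-.050,T[2]-.0485):
  K=np.array([B(*c,z) for c in((677,48),(717,26),(761,48))]);print("tip corners tool mm",[(rot(q).inv().apply(np.r_[k,z]-T)*1000).round(2) for k in K])
# grip top
hsv=cv2.cvtColor(p,cv2.COLOR_BGR2HSV)
bl=(hsv[:,:,2]<60)[262:306,296:342].astype('u1');n,l,st,c=cv2.connectedComponentsWithStats(bl);i=1+st[1:,4].argmax()
u=c[i]+[296,262];print("dot",u,st[i]);print((rot(q).inv().apply(px(m,d,*u)-T)*1000),d[int(u[1]),int(u[0])])
print("shaft top z",px(m,d,290+0,240),px(m,d,345,240))
print("sock in tool mm",rot(q).inv().apply(np.r_[sc,.067]-T)*1000)
```

```text
socket [0.49211128 0.18499286] [11.08583099 10.98473049 10.85393456 10.76581673 10.85215769 11.03880566] corner yaw mod60 [26.80548304 27.3550071  27.70440917 27.31100699 28.48450747 29.439909  ]
red 0.35940580971901365 -0.2984749578664005
well [0.49536901 0.18015554] [0.49608933 0.18033944] 0.05078207970608274 0.04987111537837211 [0.46823805 0.18235705]
tip corners tool mm [array([ 3.97, -8.37, 50.  ]), array([ 8.46, -0.64, 50.01]), array([ 3.97,  7.86, 50.01])]
tip corners tool mm [array([ 4.52, -8.3 , 48.5 ]), array([ 8.97, -0.63, 48.51]), array([ 4.52,  7.79, 48.51])]
dot [318.88888889 283.77777778] [  6   6  35  32 891]
[ -0.25571156   0.34787007 -19.19647644] 0.12478806
shaft top z [0.54155207 0.18909681 0.241778  ] [0.53151904 0.21186301 0.24013788]
sock in tool mm [ 61.84955014   4.89719747 165.64919102]
```

```bash
python3 -m jog '[[0,0,0,0,0,-0.5],[0.515,0.0685,0,0,0,0],[0.515,0.0685,0,0,0,0],[0.515,0.0685,0,0,0,0],[0.515,0.0685,0,0,0,0],[0,0,0.5,0,0,0],[0,0,0.5,0,0,0],[0,0,0.5,0,0,0]]'
python3 -m jog '[[0,0,0.5,0,0,0],[0,0,0.5,0,0,0],[0,0,0.5,0,0,0],[0,0,0.3,0,0,0],[0,0,0,0,0,0],[0,0,0,0,0,0]]'
cat > st.py <<'E'
from h import *
s=bot.state();M=rot(s["eef_rot"]).as_matrix();T=s["tcp_pos"]
tip=T+M@[-.00035,-.0001,.0508];print(s["clock"],"tip",tip.round(4),"tcpz",T[2].round(4),"yaw",np.degrees(np.arctan2(M[1,0],M[0,0])).round(2),"tilt",M[:2,2].round(4),"F",s["wrist_force"].round(2),"T",s["torque"].round(2),"gap",s["finger_gap"].round(4),"q",s["joints"].round(2))
print("to socket, tool mm",(rot(s["eef_rot"]).inv().apply(np.array([.4921,.1850,.067])-tip)*1000).round(2))
E
python3 st.py
```

```text
clock: 8.53
tcp_pos: [0.4926, 0.1844, 0.1879]
eef_rot: [0.0, -0.246, 0.969, -0.0]
wrist_force: [-0.3, -0.1, -1.6]
finger_gap: 0.0314
finger_force: 51.1
clock: 9.03
tcp_pos: [0.4927, 0.1847, 0.1343]
eef_rot: [-0.0, -0.246, 0.969, 0.0]
wrist_force: [1.2, 0.8, -0.5]
finger_gap: 0.0314
finger_force: 51.1Traceback (most recent call last):
  File "st.py", line 3, in <module>
    tip=T+M@[-.00035,-.0001,.0508];print(s["clock"],"tip",tip.round(4),"tcpz",T[2].round(4),"yaw",np.degrees(np.arctan2(M[1,0],M[0,0])).round(2),"tilt",M[:2,2].round(4),"F",s["wrist_force"].round(2),"T",s["torque"].round(2),"gap",s["finger_gap"].round(4),"q",s["joints"].round(2))
                                                                                                                                                                                                                                      ^^^^^^^^^^^^^^^^^^^^^
AttributeError: 'float' object has no attribute 'round'
```

```bash
sed -i 's/s\["finger_gap"\].round(4)/round(s["finger_gap"],4)/' st.py; python3 st.py
```

```text
9.0333 tip [0.493  0.1847 0.0835] tcpz 0.1343 yaw -151.48 tilt [-0.0008  0.    ] F [ 1.15  0.76 -0.46] T [0.01 0.01 0.  ] gap 0.0314 q [ 0.37  0.42 -0.98  1.76  0.38  1.16  1.35]
to socket, tool mm [ 0.64  0.63 16.51]
```

```bash
python3 -m jog '[[0.02,0.02,0.2,0,0,0],[0,0,0.2,0,0,0],[0,0,0.1,0,0,0],[0,0,0.05,0,0,0],[0,0,0.05,0,0,0],[0,0,0,0,0,0]]'; python3 st.py; python3 -m jog '[[0,0,0.04,0,0,0],[0,0,0.04,0,0,0],[0,0,0,0,0,0]]'; python3 st.py
```

```text
clock: 9.53
tcp_pos: [0.4922, 0.1847, 0.1162]
eef_rot: [-0.0, -0.246, 0.969, 0.0]
wrist_force: [0.5, 0.6, -0.9]
finger_gap: 0.0312
finger_force: 51.1
9.5333 tip [0.4925 0.1848 0.0654] tcpz 0.1162 yaw -151.46 tilt [-0.0002  0.0001] F [ 0.51  0.61 -0.94] T [0.01 0.03 0.01] gap 0.0312 q [ 0.36  0.44 -0.96  1.78  0.4   1.13  1.33]
to socket, tool mm [ 0.27  0.34 -1.61]
clock: 9.78
tcp_pos: [0.4919, 0.1849, 0.1138]
eef_rot: [-0.0, -0.247, 0.969, 0.0]
wrist_force: [-1.2, 0.7, -0.9]
finger_gap: 0.0313
finger_force: 51.0
9.7833 tip [0.4923 0.185  0.063 ] tcpz 0.1138 yaw -151.45 tilt [-0.0004  0.0002] F [-1.22  0.68 -0.86] T [0.22 0.29 0.06] gap 0.0313 q [ 0.35  0.45 -0.96  1.78  0.4   1.13  1.33]
to socket, tool mm [ 0.15  0.09 -4.  ]
```

```bash
python3 -m jog '[[0,0,0.06,0,0,0],[0,0,0.06,0,0,0],[0,0,0.05,0,0,0],[0,0,0,0,0,0]]'; python3 st.py; python3 -m jog '[[0,0,0.03,0,0,0],[0,0,0.03,0,0,0],[0,0,0.03,0,0,0],[0,0,0,0,0,0]]'; python3 st.py
```

```text
clock: 10.12
tcp_pos: [0.492, 0.1849, 0.1084]
eef_rot: [-0.0, -0.247, 0.969, 0.0]
wrist_force: [-2.6, 1.1, -1.0]
finger_gap: 0.0312
finger_force: 51.0
10.1167 tip [0.4923 0.1849 0.0576] tcpz 0.1084 yaw -151.45 tilt [-0.0005  0.0002] F [-2.62  1.13 -1.02] T [ 0.28  0.49 -0.01] gap 0.0312 q [ 0.35  0.45 -0.96  1.79  0.41  1.12  1.32]
to socket, tool mm [ 0.14  0.14 -9.36]
clock: 10.45
tcp_pos: [0.4921, 0.1848, 0.106]
eef_rot: [-0.0, -0.247, 0.969, 0.0]
wrist_force: [-3.5, 1.6, 0.2]
finger_gap: 0.0314
finger_force: 51.1
10.45 tip [0.4924 0.1849 0.0552] tcpz 0.106 yaw -151.45 tilt [-0.0003  0.0002] F [-3.52  1.61  0.18] T [0.29 0.66 0.02] gap 0.0314 q [ 0.35  0.46 -0.96  1.79  0.41  1.11  1.32]
to socket, tool mm [  0.23   0.2  -11.81]
```

```bash
python3 -m jog '[[0.027,0.033,0,0,0,0],[0,0,0.03,0,0,0],[0,0,0.02,0,0,0],[0,0,0,0,0,0]]'; python3 st.py; python3 -m jog '[[0,0,0.02,0,0,0],[0,0,0.02,0,0,0],[0,0,0,0,0,0]]'; python3 st.py
```

```text
clock: 10.78
tcp_pos: [0.4915, 0.1849, 0.1047]
eef_rot: [0.0, -0.246, 0.969, -0.0]
wrist_force: [0.6, -0.3, -0.6]
finger_gap: 0.0312
finger_force: 51.0
10.7833 tip [0.4919 0.185  0.0539] tcpz 0.1047 yaw -151.49 tilt [ 0.0007 -0.0001] F [ 0.56 -0.32 -0.63] T [-0.09 -0.07  0.  ] gap 0.0312 q [ 0.35  0.46 -0.96  1.79  0.41  1.11  1.32]
to socket, tool mm [ -0.22  -0.1  -13.14]
clock: 11.03
tcp_pos: [0.4915, 0.1851, 0.1039]
eef_rot: [0.0, -0.246, 0.969, -0.0]
wrist_force: [-0.1, -2.2, 5.5]
finger_gap: 0.0314
finger_force: 51.7
11.0333 tip [0.4919 0.1851 0.0531] tcpz 0.1039 yaw -151.48 tilt [ 0.001  -0.0001] F [-0.12 -2.23  5.49] T [-0.46  0.1  -0.02] gap 0.0314 q [ 0.35  0.46 -0.95  1.8   0.41  1.11  1.32]
to socket, tool mm [ -0.09  -0.2  -13.93]
```

```bash
python3 -m jog '[[0,0,-0.015,0,0,0.3],[0,0,0,0,0,0.5],[0,0,0,0,0,0.5],[0,0,0,0,0,0.5],[0,0,0,0,0,0.5],[0,0,0,0,0,0.5],[0,0,0,0,0,0.5],[0,0,0,0,0,0.5]]'; python3 st.py
```

```text
clock: 11.7
tcp_pos: [0.4913, 0.1856, 0.1042]
eef_rot: [0.0, -0.049, 0.999, 0.0]
wrist_force: [0.5, -0.5, 2.2]
finger_gap: 0.0315
finger_force: 51.3
11.7 tip [0.4917 0.1856 0.0534] tcpz 0.1042 yaw -174.39 tilt [0.0009 0.0006] F [ 0.54 -0.45  2.25] T [ 0.03 -0.02  0.07] gap 0.0315 q [ 0.29  0.42 -0.87  1.8   0.36  1.09  0.96]
to socket, tool mm [ -0.32  -0.59 -13.55]
```

```bash
R='' ; python3 -m jog '[[0,0,0,0,0,0.6],[0,0,0,0,0,0.6],[0,0,0,0,0,0.6],[0,0,0,0,0,0.6],[0,0,0,0,0,0.6],[0,0,0,0,0,0.6],[0,0,0,0,0,0.6],[0,0,0,0,0,0.6]]' >/dev/null; python3 st.py;  python3 -m jog '[[0,0,0,0,0,0.6],[0,0,0,0,0,0.6],[0,0,0,0,0,0.6],[0,0,0,0,0,0.6],[0,0,0,0,0,0.6],[0,0,0,0,0,0.6],[0,0,0,0,0,0.6],[0,0,0,0,0,0.6]]'>/dev/null; python3 st.py
```

```text
12.3667 tip [0.4919 0.1857 0.0535] tcpz 0.1043 yaw 156.78 tilt [0.0014 0.0011] F [1.46 0.82 1.45] T [ 0.26 -0.29  0.11] gap 0.0313 q [ 0.21  0.39 -0.77  1.8   0.31  1.07  0.5 ]
to socket, tool mm [ -0.46  -0.52 -13.49]
13.0333 tip [0.4922 0.1857 0.0536] tcpz 0.1044 yaw 127.99 tilt [0.0022 0.0014] F [2.64 0.53 0.29] T [ 0.3  -0.61  0.09] gap 0.0312 q [ 0.14  0.37 -0.68  1.8   0.26  1.06  0.03]
to socket, tool mm [ -0.47  -0.44 -13.38]
```

```bash
python3 -m jog '[[-0.016,0.021,0,0,0,0.6],[0,0,0,0,0,0.6],[0,0,0,0,0,0.6],[0,0,0,0,0,0.6],[0,0,0,0,0,0.6],[0,0,0,0,0,0.6],[0,0,0,0,0,0.6],[0,0,0,0,0,0.6]]' >/dev/null; python3 st.py;  python3 -m jog '[[0,0,0,0,0,0.6],[0,0,0,0,0,0.6],[0,0,0,0,0,0.6],[0,0,0,0,0,0.6],[0,0,0,0,0,0.6],[0,0,0,0,0,0.6],[0,0,0,0,0,0.6],[0,0,0,0,0,0.6]]'>/dev/null; python3 st.py
```

```text
13.7 tip [0.4926 0.1855 0.0536] tcpz 0.1044 yaw 99.19 tilt [0.0018 0.0011] F [2.25 0.81 1.68] T [ 0.22 -0.43  0.06] gap 0.0314 q [ 0.07  0.35 -0.59  1.8   0.22  1.05 -0.44]
to socket, tool mm [ -0.43  -0.53 -13.44]
14.3667 tip [0.4927 0.1853 0.0536] tcpz 0.1044 yaw 70.37 tilt [0.0023 0.0008] F [2.67 0.27 1.18] T [-0.06 -0.61  0.07] gap 0.0315 q [-0.    0.33 -0.5   1.81  0.18  1.05 -0.91]
to socket, tool mm [ -0.44  -0.47 -13.4 ]
```

```bash
python3 -m jog '[[0.009,0.025,0,0,0,0.6],[0,0,0,0,0,0.6],[0,0,0,0,0,0.6],[0,0,0,0,0,0.6],[0,0,0,0,0,0.6],[0,0,0,0,0,0.6],[0,0,0,0,0,0.6],[0,0,0,0,0,0]]' >/dev/null; python3 st.py;  python3 -m jog '[[0,0,0,0,0,0.4],[0,0,0,0,0,0.4],[0,0,0,0,0,0.4],[0,0,0,0,0,0.4],[0,0,0,0,0,0]]'>/dev/null; python3 st.py
```

```text
15.0333 tip [0.4929 0.1851 0.0535] tcpz 0.1043 yaw 45.17 tilt [0.0012 0.0002] F [ 1.52 -0.42  2.38] T [-0.23 -0.26 -0.02] gap 0.0315 q [-0.06  0.32 -0.43  1.81  0.15  1.04 -1.33]
to socket, tool mm [ -0.61  -0.48 -13.54]
15.45 tip [0.4928 0.185  0.0534] tcpz 0.1042 yaw 35.74 tilt [0.0011 0.    ] F [ 1.41 -1.    2.85] T [-0.4  -0.36  0.04] gap 0.0316 q [-0.08  0.32 -0.4   1.81  0.14  1.04 -1.48]
to socket, tool mm [ -0.56  -0.41 -13.61]
```

```bash
python3 -m jog '[[0,0,0,0,0,0.4],[0,0,0,0,0,0.4],[0,0,0,0,0,0.4],[0,0,0,0,0,0]]' >/dev/null; python3 st.py;  python3 -m jog '[[0,0,0,0,0,0.4],[0,0,0,0,0,0.4],[0,0,0,0,0,0]]'>/dev/null; python3 st.py
```

```text
15.7833 tip [0.4928 0.1849 0.0533] tcpz 0.1041 yaw 28.57 tilt [ 0.0009 -0.0001] F [ 1.01 -2.12  2.76] T [-0.51 -0.4   0.02] gap 0.0307 q [-0.1   0.32 -0.38  1.81  0.14  1.04 -1.6 ]
to socket, tool mm [ -0.54  -0.37 -13.66]
16.0333 tip [0.4927 0.1849 0.0533] tcpz 0.1041 yaw 23.8 tilt [ 0.0008 -0.0001] F [ 1.54 -2.09  2.47] T [-0.59 -0.49  0.05] gap 0.0314 q [-0.11  0.32 -0.37  1.81  0.13  1.04 -1.68]
to socket, tool mm [ -0.52  -0.32 -13.68]
```

```bash
python3 -m jog '[[0,0,0,0,0,0.4],[0,0,0,0,0,0.4],[0,0,0,0,0,0]]' >/dev/null; python3 st.py;  python3 -m jog '[[0,0,0,0,0,0.4],[0,0,0,0,0,0.4],[0,0,0,0,0,0]]'>/dev/null; python3 st.py
```

```text
16.2833 tip [0.4927 0.1849 0.0533] tcpz 0.1041 yaw 19.01 tilt [ 0.0007 -0.0002] F [ 1.21 -2.86  3.94] T [-0.69 -0.53 -0.04] gap 0.0314 q [-0.12  0.31 -0.35  1.81  0.13  1.04 -1.76]
to socket, tool mm [ -0.5   -0.28 -13.71]
16.5333 tip [0.4926 0.1849 0.0532] tcpz 0.1041 yaw 14.24 tilt [ 0.0006 -0.0004] F [ 2.28 -2.55  3.37] T [-0.87 -0.51  0.17] gap 0.0315 q [-0.13  0.31 -0.34  1.81  0.12  1.04 -1.84]
to socket, tool mm [ -0.44  -0.22 -13.75]
```

```bash
python3 -m jog '[[0,0,0,0,0,0.3],[0,0,0,0,0,0.2],[0,0,0,0,0,0]]' >/dev/null; python3 st.py;  python3 -m jog '[[0,0,0,0,0,0.3],[0,0,0,0,0,0.3],[0,0,0,0,0,0]]'>/dev/null; python3 st.py
```

```text
16.7833 tip [0.4925 0.1849 0.0532] tcpz 0.104 yaw 11.23 tilt [ 0.0005 -0.0004] F [ 2.25 -4.58  3.89] T [-1.08 -0.63  0.32] gap 0.0313 q [-0.14  0.31 -0.33  1.81  0.12  1.04 -1.89]
to socket, tool mm [ -0.42  -0.14 -13.79]
17.0333 tip [0.4925 0.1849 0.0532] tcpz 0.104 yaw 7.59 tilt [ 0.0004 -0.0004] F [ 2.51 -4.89  4.72] T [-1.13 -0.62  0.47] gap 0.0315 q [-0.15  0.31 -0.32  1.81  0.11  1.04 -1.95]
to socket, tool mm [ -0.36  -0.11 -13.83]
```

The torque climbs steadily from 0.17 to 0.47 N m, so the screw is on its stop. I'll ease off the twist and side load, then check.

```bash
python3 -m jog '[[0.01,0.025,0,0,0,-0.4],[0,0.025,0,0,0,-0.4],[0,0,0,0,0,-0.2],[0,0,0,0,0,0],[0,0,0,0,0,0]]' >/dev/null; python3 st.py
```

```text
17.45 tip [0.4927 0.1846 0.0532] tcpz 0.104 yaw 13.57 tilt [0.0001 0.001 ] F [0.98 1.1  4.4 ] T [ 0.18 -0.21  0.05] gap 0.0314 q [-0.13  0.31 -0.34  1.81  0.12  1.04 -1.85]
to socket, tool mm [ -0.45  -0.54 -13.8 ]
```

```bash
python3 -m jog '[[0,0,0,0,0,0],[0,0,0,0,0,0],[0,0,0,0,0,0],[0,0,0,0,0,0],[0,0,0,0,0,0]]' 65 20 >/dev/null; python3 st.py; python3 -m jog '[[0,0,-0.2,0,0,0],[0,0,-0.4,0,0,0],[0,0,-0.6,0,0,0],[0,0,-0.6,0,0,0],[0,0,-0.6,0,0,0],[0,0,-0.6,0,0,0],[0,0,0,0,0,0],[0,0,0,0,0,0]]'>/dev/null; python3 st.py
python3 - <<'E'
from h import *
p,d,m=shot("wrist","w3");print(proj(m,[.4921,.185,.123]),px(m,d,*proj(m,[.4921,.185,.123])))
cv2.imwrite("pics/c3.png",cv2.resize(p[60:320,160:480],None,fx=2.3,fy=2.3,interpolation=cv2.INTER_CUBIC))
E
```

```text
17.8667 tip [0.4924 0.1837 0.0528] tcpz 0.1036 yaw 13.54 tilt [-0.0007 -0.0001] F [-0.12  0.42 -0.03] T [-0.02 -0.01  0.  ] gap 0.0555 q [-0.13  0.31 -0.34  1.81  0.12  1.04 -1.85]
to socket, tool mm [ -0.03  -1.3  -14.22]
18.5333 tip [0.4935 0.1841 0.1444] tcpz 0.1952 yaw 13.54 tilt [0.0025 0.0009] F [0.47 0.35 0.38] T [-0.    0.01 -0.  ] gap 0.0554 q [-0.12  0.22 -0.35  1.7   0.08  1.23 -1.82]
to socket, tool mm [-1.37 -1.16 77.44]
[317.20592412 215.33781606] [0.4926037  0.18511224 0.12445677]
```

View pics/c3.png

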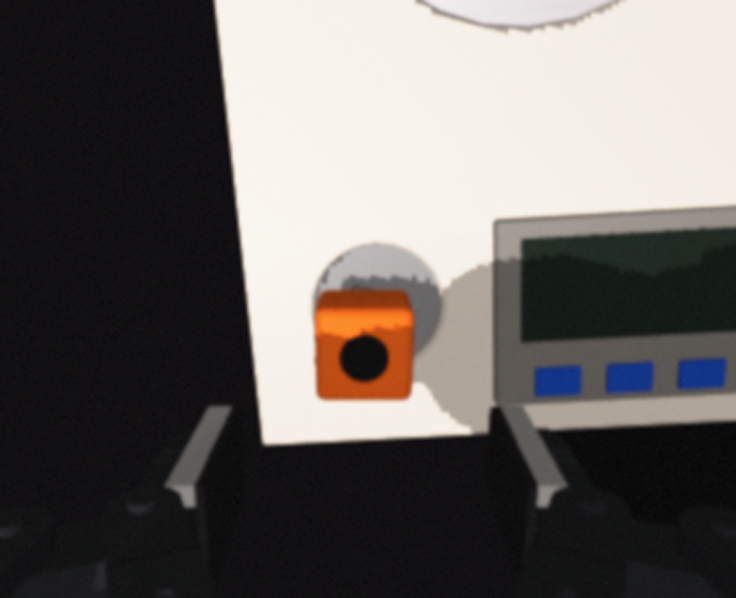

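The key stands upright. Its top measures 124.5 mm against 123 mm when home, and the grip measured 1.3 mm high earlier too. I'll check the red line once from the side camera.

Run:
```python
from h import *
p,d,m=shot("side","s2");u,v=proj(m,[.49,.183,.075]).astype(int);print(u,v,proj(m,[.473,.184,.067]))
a,b=max(v-45,0),max(u-50,0);print(b,a);cv2.imwrite("pics/c4.png",cv2.resize(p[a:a+75,b:b+100],None,fx=8,fy=8,interpolation=cv2.INTER_CUBIC))
```

```text
291 254 [296.6625745  260.57204042]
241 209
```

View pics/c4.png

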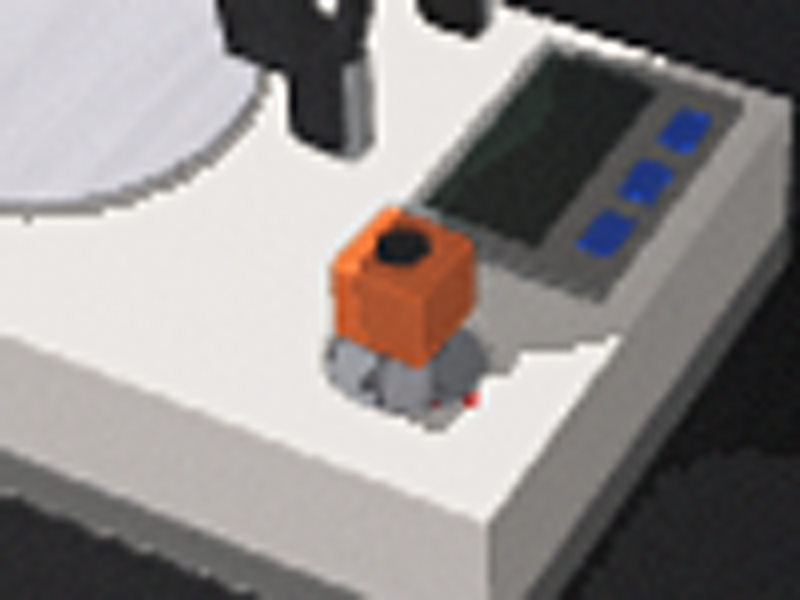

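The side view shows the key upright in the well. A bit of the red line shows at crop (437,403), close to the red mark at (470,398). I'll check its angle.

Run:
```python
from h import *
p,d,m=load("s2")
r=px(m,d,241+437/8-.45,209+403/8-.45,.067);k=px(m,d,241+470/8-.45,209+398/8-.45,.075)
for c in (np.array([.4921,.185]),):
  for q in(r,k):
    v=q[:2]-c;print(q,np.linalg.norm(v)*1000,np.degrees(np.arctan2(v[1],v[0])))
s=np.array([.4921,.185]);e=np.radians(16.74-200.5);print("expected line pts",[proj(m,[*(s+t*np.array([np.cos(e),np.sin(e)])),.067]) for t in(.013,.021)],proj(m,[.4682,.1824,.075]))
```

```text
[0.47951355 0.18270103 0.067     ] 12.794683770562923 -169.6487999330685
[0.46816008 0.17970764 0.075     ] 24.51793302265437 -167.53420168787667
expected line pts [array([294.33680152, 259.68500455]), array([296.48343323, 261.48082338])] [298.4769677  258.87596925]
```

```bash
python3 -c "
from station import bot
print(bot.sign_off())"
```

```text
the job is handed in; nothing more can be done
None
```

The job is handed in at about 18.6 s on the robot clock: the orange key turned the lock screw clockwise to its stop (torque rose to 0.47 N m against 0.06 N m drag), and it now stands home in the socket with the hand clear.

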